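# Find the tired spring among three plate nests and push its tag down

## Robot

A 6-joint arm with a two-finger parallel gripper is mounted at the origin on the work surface. World frame = base frame: x ahead of the robot, y to its left, z up, the work surface at z = 0. Lengths are in mm, angles in rad, forces in N, time in s.
With the tool pointing down it reaches from about 350 to 775 mm from the base axis. Payload 7.3 kg.
Tool frame: the origin (TCP) lies on the centre line of the jaws, within the pads' length; the fingertips stand 17 mm ahead of it and the grasp point (between the pads) lies 2 mm behind it; z points along the fingers, y is the line along which they close (so a half turn about z gives the same grasp; the last joint's range is limited). The gripper opens to 92 mm and grips with 3 to 60 N. Pads are 19 mm wide; open, the fingers measure 130 mm over their backs; the gripper's body (75 mm by 190 mm) begins 47 mm behind the grasp point.
Start: joints at [-0.146, 0.342, 1.524, -0, 1.275, -0.146], TCP at [525.017, 0.02, 243.741] pointing down, gripper open.
Joint ranges: [-2.53, 2.53], [-0.77, 2.02], [0.04, 2.7], [-1, 4.14], [0.28, 2.66], [-3.11, 3.11]. Speed limits (rad/s): [2.57, 2.57, 3.14, 3.14, 3.14, 3.14].

## Interface

Orientations are given as [roll, pitch, yaw] about the fixed x, y, z axes, in that order (R = Rz(yaw) Ry(pitch) Rx(roll)).
In Python, from plant import bot gives the robot as it stands. The module is installed in compiled form; this text tells all that it offers.
- The arm moves only by the shell command python3 -m pendant 'ROWS'. ROWS is JSON, a list of rows, each a list of 3 entries, a list of its own where there are three numbers: the shift along the world's x, y, z as a fraction of full scale, then the turn, a rotation vector about the world's x, y, z as a fraction of full scale, then the opening, from -1 (shut) to 1 (fully open), so that 0 is half open. In form: [[[tx, ty, tz], [rx, ry, rz], claw], ...]. A call has exactly 10 rows; each row shifts and turns the commanded pose from where the row before left it; what a row does not reach is not made up. Full scale, the value 1, is 30 mm for a shift and 0.12 rad for a turn. A row lasts 1/12 s, in which the tool goes at most 41.7 mm and 7.16 degrees, less where a joint would pass 70% of its speed; a pose out of reach is approached as far as the arm can. A call with a number of a shift or a turn outside -1 to 1 is refused whole. A call with a gripper value outside its range is refused whole. The fingers move at their own pace and stop on an object; the grip force is fixed at half the most. Time passes only in rows, so rows that do not move let the fingers close, or fill a call up. It gives the time, the measured TCP pose, the force, the opening and the grip force at its end, in the units of the state.
- bot.get_obs(): the state, without advancing time (a new reading comes with each control period).
- bot.capture(name): name is "scene" or "side" or "wrist"; returns the picture (480x640x3 uint8, blue, green, red); there is no depth.
- bot.camera_params(name): a dict with "fovy" (degrees; the focal length in pixels is half the picture's height over the tangent of half this angle, whatever the lens; pixels are square), "cx", "cy" (the principal point, pixels), "distortion" ([k1, k2, p1, p2, k3] as OpenCV has them; the pictures are not rectified), "camera_from_world" (4x4, takes a point from world to camera coordinates). Camera axes: x right, y down, z forward; pixel columns grow to the right and rows downward; lengths in mm; the calibration is good to about 2 mm. A picture is of the moment at which its call begins: read the wrist's pose just before it. camera_params takes no time and is no camera call; for the wrist camera it gives the pose at the moment of the call.
- bot.close_job(): hands the job in; it is judged then, once.
The state is a dict: "time": time; "joint_positions": joint angles; "dq": joint speeds; "tau": joint torques, N m; "tool_pos": TCP position; "tcp_rot": TCP orientation; "contact_force": force on the tool from outside, world axes, zero at the start; "moment": the same for the moment, N m; "grip_width": finger opening in mm; "finger_force": force on a finger pad.
Only numpy, scipy, OpenCV 4.12 (cv2) and the standard library are available. Lean on these libraries where they do the work, as an engineer would, in place of code of your own. Each camera call takes 0.05 s, during which the arm holds its last target. There are 200 camera calls.

## Task

One of the three sprung plate nests on the clean bench has gone soft: going from the robot's left to its right, press each platform down about half a centimetre or more with the fingertips and let it spring back before the next. Then push the tag of the softest nest fully down, so that it is picked out for a new spring, and leave the other two tags up. Only press: do not lift or shift the nests, and leave the pipette, well plate, mixer and bottle where they are.

Things in the scene. Friction and masses are not known exactly. Their poses are not given: they have to be found in the camera images.
- nest_1: A sprung nest for a well plate, one of three alike in looks and size, standing loose on the bench (1.4 kg in all). Grey base 190 x 95 x 20 mm; origin at the centre of its underside, x along its length, z up. The sprung platform is centred at x = +27 mm; the tag in its upright guide is at x = -72 mm (the end nearer the robot). Which nest has the soft spring and in which of the three places (robot's left, middle, right) each stands vary from run to run.
- platform_1 (a joint): How far the platform of nest_1 is pressed down, m: 0 at rest at the top, 0.020 on its bottom stop; it springs back up by itself. The push needed is about 1.2 N to start it, then grows with depth: 0.25 N per mm for the softest of the three, 0.7 to 0.85 N per mm for the other two.
- platform_1_top (a point): Centre of the flat upper face of nest_1's platform, an aluminium plate 128 x 90 x 10 mm on four coil springs, with 5 mm high black corner lugs; 62 mm above the bench at rest, moves with the platform.
- tag_1 (a joint): How far the tag of nest_1 is pushed down, m: 0 fully up (18 mm proud of its guide), 0.015 fully down on its stop (3 mm proud). Slides straight down with about 3 N of friction and stays where it is left.
- tag_1_top (a point): Centre of the top of nest_1's tag, a white plastic block 16 mm (along the nest's x) x 22 mm (along its y) that slides in a grey guide 30 x 34 mm whose rim is 62 mm above the bench; top 80 mm above the bench when up, 65 mm when down. Moves with the tag.
- nest_2: A sprung nest for a well plate, one of three alike in looks and size, standing loose on the bench (1.4 kg in all). Grey base 190 x 95 x 20 mm; origin at the centre of its underside, x along its length, z up. The sprung platform is centred at x = +27 mm; the tag in its upright guide is at x = -72 mm (the end nearer the robot). Which nest has the soft spring and in which of the three places (robot's left, middle, right) each stands vary from run to run.
- platform_2 (a joint): How far the platform of nest_2 is pressed down, m: 0 at rest at the top, 0.020 on its bottom stop; it springs back up by itself. The push needed is about 1.2 N to start it, then grows with depth: 0.25 N per mm for the softest of the three, 0.7 to 0.85 N per mm for the other two.
- platform_2_top (a point): Centre of the flat upper face of nest_2's platform, an aluminium plate 128 x 90 x 10 mm on four coil springs, with 5 mm high black corner lugs; 62 mm above the bench at rest, moves with the platform.
- tag_2 (a joint): How far the tag of nest_2 is pushed down, m: 0 fully up (18 mm proud of its guide), 0.015 fully down on its stop (3 mm proud). Slides straight down with about 3 N of friction and stays where it is left.
- tag_2_top (a point): Centre of the top of nest_2's tag, a white plastic block 16 mm (along the nest's x) x 22 mm (along its y) that slides in a grey guide 30 x 34 mm whose rim is 62 mm above the bench; top 80 mm above the bench when up, 65 mm when down. Moves with the tag.
- nest_3: A sprung nest for a well plate, one of three alike in looks and size, standing loose on the bench (1.4 kg in all). Grey base 190 x 95 x 20 mm; origin at the centre of its underside, x along its length, z up. The sprung platform is centred at x = +27 mm; the tag in its upright guide is at x = -72 mm (the end nearer the robot). Which nest has the soft spring and in which of the three places (robot's left, middle, right) each stands vary from run to run.
- platform_3 (a joint): How far the platform of nest_3 is pressed down, m: 0 at rest at the top, 0.020 on its bottom stop; it springs back up by itself. The push needed is about 1.2 N to start it, then grows with depth: 0.25 N per mm for the softest of the three, 0.7 to 0.85 N per mm for the other two.
- platform_3_top (a point): Centre of the flat upper face of nest_3's platform, an aluminium plate 128 x 90 x 10 mm on four coil springs, with 5 mm high black corner lugs; 62 mm above the bench at rest, moves with the platform.
- tag_3 (a joint): How far the tag of nest_3 is pushed down, m: 0 fully up (18 mm proud of its guide), 0.015 fully down on its stop (3 mm proud). Slides straight down with about 3 N of friction and stays where it is left.
- tag_3_top (a point): Centre of the top of nest_3's tag, a white plastic block 16 mm (along the nest's x) x 22 mm (along its y) that slides in a grey guide 30 x 34 mm whose rim is 62 mm above the bench; top 80 mm above the bench when up, 65 mm when down. Moves with the tag.
- pipette: Multichannel hand pipette lying on the bench, 270 mm long along its y, up to 60 mm wide and 30 mm high; origin on its underside. Leave alone.
- well_plate: White 24-well plate, 128 x 86 x 16 mm, lying on the bench; origin at the centre of its underside. Leave alone.
- mixer: Vortex mixer, white cone with blue top, 124 mm diameter, 109 mm high; origin at the centre of its underside. Leave alone.
- flask: Capped glass bottle standing on the bench, 60 mm diameter, 120 mm high; origin at the centre of its underside. Leave alone.

How it is judged:
By the outcome, as a careful person would: the job done as asked, in the order asked, and still so for the second after the job is handed in, with the robot touching nothing.
It also fails if it takes over 64 s, if anything falls off the work surface, if the arm or the gripper's body presses on something with over 40 N, if the wrist force passes 120 N, or if a joint passes its speed limit or range.

## Working session

There is one attempt and no reset: what is moved stays moved. The work goes in short steps, Python scripts to look and compute and a shell command to move; the robot and the scene stay as the last step left them, time stands still between calls to the robot, and variables do not carry over. Pictures are saved under pics/ and viewed, at most 10 in all, crops included, and the job is handed in when it is done.

```bash
mkdir -p pics; python3 - <<'E'
from plant import bot
import cv2
for n in("scene","side"):
    cv2.imwrite(f"pics/{n}0.png",bot.capture(n))
    p=bot.camera_params(n);print(n,p)
o=bot.get_obs();print(o)
E
```

```text
scene {'fovy': 48.193986163840066, 'cx': 315.6550508709586, 'cy': 245.5462524663246, 'distortion': array([-0.14238347,  0.        ,  0.        ,  0.        ,  0.        ]), 'camera_from_world': array([[-1.04812124e-01,  9.94279525e-01, -2.05583152e-02,
         4.74366476e+01],
       [ 5.88412108e-01,  4.53355574e-02, -8.07289216e-01,
        -3.11412914e+02],
       [-8.01739116e-01, -9.67104589e-02, -5.89797828e-01,
         1.82206401e+03],
       [ 0.00000000e+00,  0.00000000e+00,  0.00000000e+00,
         1.00000000e+00]])}
side {'fovy': 51.348510512237965, 'cx': 319.3397998084512, 'cy': 237.0899920273346, 'distortion': array([-0.01637925,  0.        ,  0.        ,  0.        ,  0.        ]), 'camera_from_world': array([[ 8.88832101e-01, -4.58177658e-01,  7.12245195e-03,
        -5.26313034e+02],
       [-2.47530747e-01, -4.93156452e-01, -8.33981561e-01,
         2.10523407e+02],
       [ 3.85624201e-01,  7.39506557e-01, -5.51746343e-01,
         9.42256855e+02],
       [ 0.00000000e+00,  0.00000000e+00,  0.00000000e+00,
         1.00000000e+00]])}
{'time': 0.1, 'joint_positions': array([-1.46014606e-01,  3.42631710e-01,  1.52490502e+00,  7.25051611e-06,
        1.27540026e+00, -1.45987161e-01]), 'dq': array([-0.00038677, -0.00281922, -0.00348243, -0.0016572 , -0.0012113 ,
        0.0005141 ]), 'tau': array([ 1.49919495e-03, -4.32001984e+01, -2.44694173e+01,  7.19219679e-02,
        5.25739230e-02, -9.79429342e-05]), 'tool_pos': array([5.24667029e+02, 6.56683467e-02, 2.43131268e+02]), 'tcp_rot': array([-3.14026362e+00, -2.02420002e-04,  1.57076663e+00]), 'contact_force': array([ 0.46909565, -0.12405985,  0.32210592]), 'moment': array([ 0.00291621, -0.00235553,  0.04875765]), 'finger_force': 0.0, 'grip_width': 92.21277291317838}
```

View pics/scene0.png

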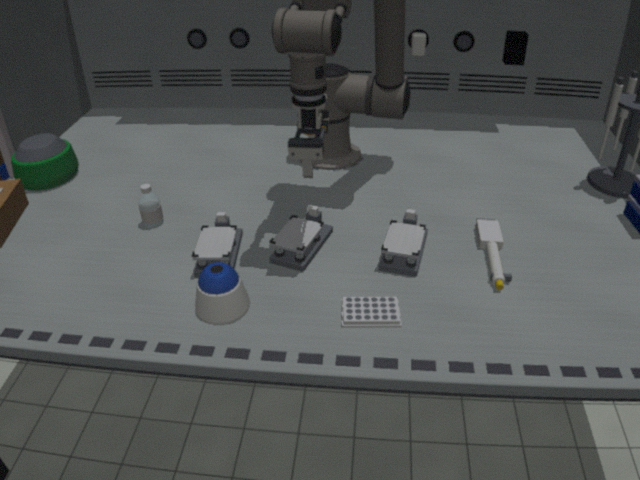

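View pics/side0.png

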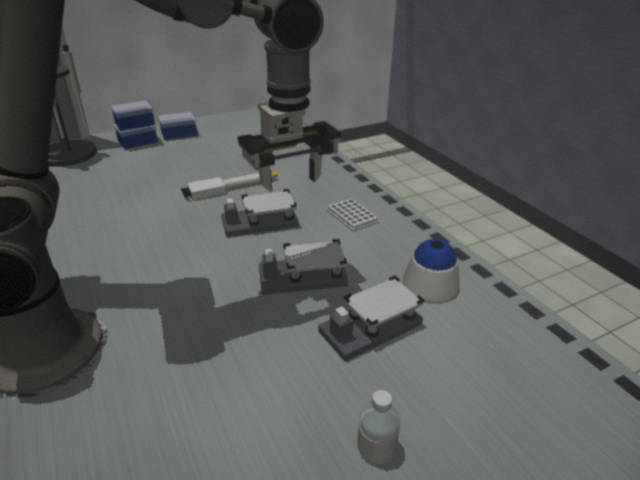

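The scene view faces the robot: nests at about (217,245), (302,238) and (405,245), with the rightmost one being the robot's left. Crops next.

```bash
python3 - <<'E'
import cv2
a=cv2.imread("pics/scene0.png")[200:280,185:445];b=cv2.imread("pics/side0.png")[180:360,210:435]
cv2.imwrite("pics/a.png",cv2.resize(a,None,fx=3,fy=3,interpolation=2));cv2.imwrite("pics/b.png",cv2.resize(b,None,fx=3,fy=3,interpolation=2))
E
```

```text
(no output)
```

View pics/a.png

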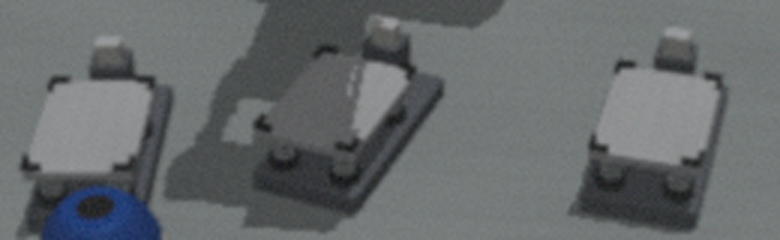

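View pics/b.png

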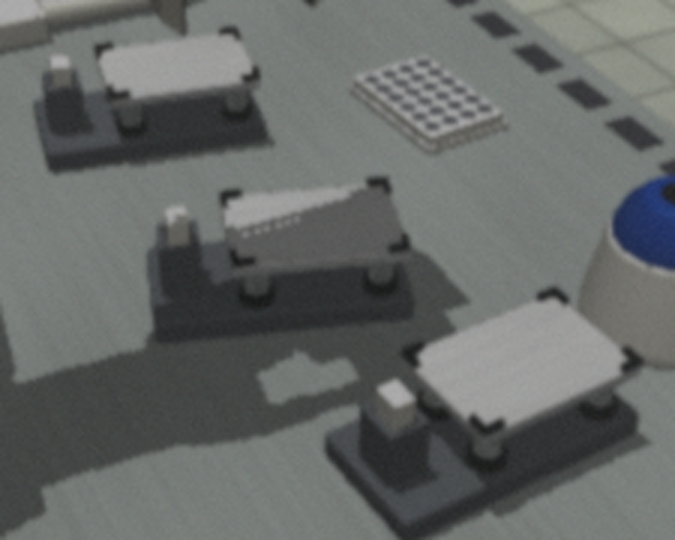

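Crops show the lug corners and white tag tops of all three nests; I triangulate platform centres (mean of corners) and tags.

```bash
cat > h.py <<'E'
import numpy as np,cv2
from plant import bot
def cam(n):
    p=bot.camera_params(n);f=240/np.tan(np.radians(p["fovy"]/2))
    return np.array([[f,0,p["cx"]],[0,f,p["cy"]],[0,0,1]]),np.array(p["distortion"]),p["camera_from_world"]
def und(n,pts):
    K,d,T=cam(n);return cv2.undistortPoints(np.array(pts,float).reshape(-1,1,2),K,d).reshape(-1,2),T
def tri(a,b):
    (p,T),(q,S)=a,b
    X=cv2.triangulatePoints(T[:3],S[:3],p.T,q.T);return (X[:3]/X[3]).T
def onplane(n,pts,z):
    p,T=und(n,pts);R=T[:3,:3];c=-R.T@T[:3,3];d=np.c_[p,np.ones(len(p))]@R
    return c+d*((z-c[2])/d[:,2])[:,None]
E
python3 - <<'E'
from h import *
np.set_printoptions(precision=1,suppress=True)
# order: nearL? scene: (img tl,tr,bl,br) ; side: matched world corners
S={'L':[(619,63),(720,76),(594,150),(706,162),(677,33)],'M':[(318,48),(411,67),(258,124),(354,148),(386,22)],'R':[(50,79),(155,79),(24,167),(133,169),(108,41)]}
D={'L':[(115,98),(97,47),(257,78),(236,33),(61,60)],'M':[(238,262),(222,193),(408,247),(386,180),(178,212)],'R':[(487,427),(408,353),(637,358),(553,293),(396,392)]}
for k in S:
    s=np.array(S[k])/3+[185,200];d=np.array(D[k])/3+[210,180]
    X=tri(und("scene",s),und("side",d));print(k);print(X)
    c=X[:4].mean(0);v=X[2]+X[3]-X[0]-X[1];print("centre",c,"yaw",np.arctan2(v[1],v[0]),np.arctan2(*(c-X[4])[1::-1]),"dist",np.linalg.norm((c-X[4])[:2]))
E
```

```text
L
[[494.1 199.7  62.1]
 [509.8 284.9  64.3]
 [615.6 179.6  59.5]
 [632.  265.   61.2]
 [466.7 249.7  78.9]]
centre [562.9 232.3  61.7] yaw -0.16291921956615776 -0.17871476505731018 dist 97.74955785036937
M
[[490.7 -58.7  64.5]
 [515.2  24.6  65. ]
 [607.  -92.9  63.2]
 [634.6 -10.9  63.7]
 [468.9  -1.9  79.4]]
centre [561.9 -34.5  64.1] yaw -0.28740846529426906 -0.33681396590418883 dist 98.50643451388953
R
[[ 556.7 -280.6   65.6]
 [ 549.1 -192.7   62.7]
 [ 678.9 -268.    64.2]
 [ 671.3 -182.1   60.9]
 [ 515.  -239.2   78.5]]
centre [ 614.  -230.9   63.4] yaw 0.09421786215938296 0.08367282370412445 dist 99.38297443239973
```

Heights (62–64 platform, 79 tag) and the 98–99 mm spacing match the text. I close the fingers and move above the left platform (563, 232).

```bash
python3 -m pendant '[[[0.127,0.773,-0.4],[0,0,0],-1],[[0.127,0.773,-0.4],[0,0,0],-1],[[0.127,0.773,-0.4],[0,0,0],-1],[[0.127,0.773,-0.4],[0,0,0],-1],[[0.127,0.773,-0.4],[0,0,0],-1],[[0.127,0.773,-0.4],[0,0,0],-1],[[0.127,0.773,-0.4],[0,0,0],-1],[[0.127,0.773,-0.4],[0,0,0],-1],[[0.127,0.773,-0.4],[0,0,0],-1],[[0.127,0.773,-0.4],[0,0,0],-1]]'
python3 -m pendant '[[[0,0,-0.5],[0,0,0],-1],[[0,0,-0.5],[0,0,0],-1],[[0,0,0],[0,0,0],-1],[[0,0,0],[0,0,0],-1],[[0,0,0],[0,0,0],-1],[[0,0,0],[0,0,0],-1],[[0,0,0],[0,0,0],-1],[[0,0,0],[0,0,0],-1],[[0,0,0],[0,0,0],-1],[[0,0,0],[0,0,0],-1]]'
python3 - <<'E'
from h import *
cv2.imwrite("pics/w1.png",bot.capture("side"))
print(bot.get_obs()["tool_pos"])
E
```

```text
time: 0.93
tool_pos: [562.9, 233.0, 122.6]
tcp_rot: [-3.141, 0.0, 1.571]
contact_force: [1.2, -0.3, -0.2]
grip_width: 29.5
finger_force: 0.0
time: 1.77
tool_pos: [563.3, 231.8, 94.1]
tcp_rot: [3.141, -0.0, 1.571]
contact_force: [-0.8, 0.5, 0.1]
grip_width: 0.7
finger_force: 0.0
[563.18719419 231.87385758  93.99967995]
```

View pics/w1.png

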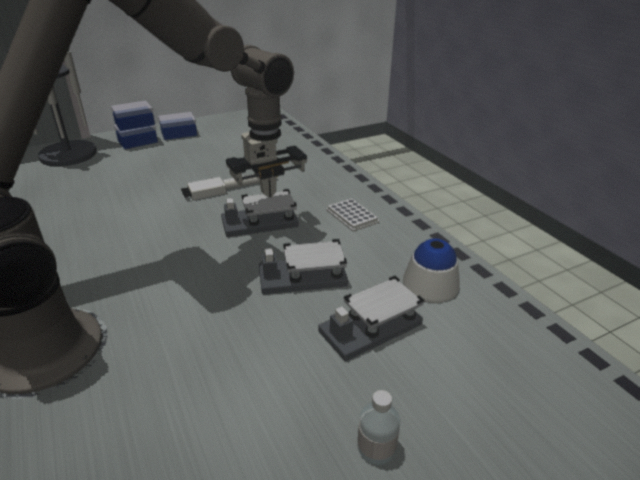

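The closed fingers are above the left platform's centre (about (268,195)). I press in two stages and read the force.

```bash
python3 -m pendant '[[[0,0,-0.2],[0,0,0],-1],[[0,0,-0.2],[0,0,0],-1],[[0,0,-0.1],[0,0,0],-1],[[0,0,-0.1],[0,0,0],-1],[[0,0,-0.067],[0,0,0],-1],[[0,0,0],[0,0,0],-1],[[0,0,0],[0,0,0],-1],[[0,0,0],[0,0,0],-1],[[0,0,0],[0,0,0],-1],[[0,0,0],[0,0,0],-1]]'
python3 -m pendant '[[[0,0,-0.1],[0,0,0],-1],[[0,0,-0.067],[0,0,0],-1],[[0,0,0],[0,0,0],-1],[[0,0,0],[0,0,0],-1],[[0,0,0],[0,0,0],-1],[[0,0,0],[0,0,0],-1],[[0,0,0],[0,0,0],-1],[[0,0,0],[0,0,0],-1],[[0,0,0],[0,0,0],-1],[[0,0,0],[0,0,0],-1]]'
```

```text
time: 2.65
tool_pos: [563.1, 231.9, 73.9]
tcp_rot: [3.141, 0.0, 1.571]
contact_force: [-1.7, -0.6, 2.8]
grip_width: 0.3
finger_force: 1.3
time: 3.48
tool_pos: [563.4, 232.0, 68.9]
tcp_rot: [3.141, -0.0, 1.571]
contact_force: [0.5, 0.4, 4.6]
grip_width: 0.3
finger_force: 1.9
```

```bash
cat > f.py <<'E'
from h import *
F=[]
for i in range(8):
    bot.capture("wrist");o=bot.get_obs();F.append(np.r_[o["contact_force"],o["tool_pos"]])
F=np.array(F);print(F.mean(0).round(2),F[:,2].std().round(2))
E
python3 f.py
python3 -m pendant '[[[0,0,0.1],[0,0,0],-1],[[0,0,0.1],[0,0,0],-1],[[0,0,0.2],[0,0,0],-1],[[0,0,0.3],[0,0,0],-1],[[0,0,0.4],[0,0,0],-1],[[0,0,0],[0,0,0],-1],[[0,0,0],[0,0,0],-1],[[0,0,0],[0,0,0],-1],[[0,0,0],[0,0,0],-1],[[0,0,0],[0,0,0],-1]]'
python3 f.py
python3 -m pendant '[[[0,-0.888,0],[0,0,0],-1],[[0,-0.888,0],[0,0,0],-1],[[0,-0.888,0],[0,0,0],-1],[[0,-0.888,0],[0,0,0],-1],[[0,-0.888,0],[0,0,0],-1],[[0,-0.888,0],[0,0,0],-1],[[0,-0.888,0],[0,0,0],-1],[[0,-0.888,0],[0,0,0],-1],[[0,-0.888,0],[0,0,0],-1],[[0,-0.888,0],[0,0,0],-1]]'
```

```text
[  0.78   0.84   3.53 563.39 232.02  68.85] 0.31
time: 4.72
tool_pos: [562.7, 231.8, 101.0]
tcp_rot: [-3.14, 0.0, 1.571]
contact_force: [0.0, -0.1, 0.2]
grip_width: 0.3
finger_force: 0.0
[-5.0000e-02 -3.7000e-01  1.3000e-01  5.6297e+02  2.3188e+02  1.0142e+02] 0.32
time: 5.95
tool_pos: [563.0, -35.8, 101.9]
tcp_rot: [3.141, 0.0, 1.571]
contact_force: [-0.0, 0.0, -0.6]
grip_width: 0.7
finger_force: 0.0
```

The left one gives 3.5 N at 10 mm, which looks soft. Same press on the middle.

```bash
python3 -m pendant '[[[0,0,-0.3],[0,0,0],-1],[[0,0,-0.3],[0,0,0],-1],[[0,0,-0.1],[0,0,0],-1],[[0,0,-0.1],[0,0,0],-1],[[0,0,-0.1],[0,0,0],-1],[[0,0,-0.1],[0,0,0],-1],[[0,0,-0.1],[0,0,0],-1],[[0,0,0],[0,0,0],-1],[[0,0,0],[0,0,0],-1],[[0,0,0],[0,0,0],-1]]'
python3 f.py
python3 -m pendant '[[[0,0,0.1],[0,0,0],-1],[[0,0,0.1],[0,0,0],-1],[[0,0,0.2],[0,0,0],-1],[[0,0,0.3],[0,0,0],-1],[[0,0,0.4],[0,0,0],-1],[[0,0,0],[0,0,0],-1],[[0,0,0],[0,0,0],-1],[[0,0,0],[0,0,0],-1],[[0,0,0],[0,0,0],-1],[[0,0,0],[0,0,0],-1]]'
python3 f.py
python3 -m pendant '[[[0.173,-0.653,0],[0,0,0],-1],[[0.173,-0.653,0],[0,0,0],-1],[[0.173,-0.653,0],[0,0,0],-1],[[0.173,-0.653,0],[0,0,0],-1],[[0.173,-0.653,0],[0,0,0],-1],[[0.173,-0.653,0],[0,0,0],-1],[[0.173,-0.653,0],[0,0,0],-1],[[0.173,-0.653,0],[0,0,0],-1],[[0.173,-0.653,0],[0,0,0],-1],[[0.173,-0.653,0],[0,0,0],-1]]'
```

```text
time: 6.78
tool_pos: [562.6, -33.6, 69.5]
tcp_rot: [-3.141, 0.0, 1.572]
contact_force: [-5.4, -1.1, 9.9]
grip_width: 0.3
finger_force: 4.7
[-5.260e+00 -5.000e-01  9.790e+00  5.626e+02 -3.359e+01  6.955e+01] 0.47
time: 8.02
tool_pos: [562.8, -34.3, 101.1]
tcp_rot: [-3.141, -0.0, 1.571]
contact_force: [0.0, 0.8, 0.5]
grip_width: 0.2
finger_force: 0.0
[-2.6000e-01  2.2000e-01 -2.5000e-01  5.6301e+02 -3.4480e+01  1.0144e+02] 0.5
time: 9.25
tool_pos: [615.1, -231.4, 101.6]
tcp_rot: [-3.142, -0.0, 1.571]
contact_force: [-0.5, -0.1, -0.3]
grip_width: 0.3
finger_force: 0.0
```

```bash
python3 -m pendant '[[[0,0,0],[0,0,0],-1],[[0,0,-0.2],[0,0,0],-1],[[0,0,-0.2],[0,0,0],-1],[[0,0,-0.1],[0,0,0],-1],[[0,0,-0.1],[0,0,0],-1],[[0,0,-0.1],[0,0,0],-1],[[0,0,0],[0,0,0],-1],[[0,0,0],[0,0,0],-1],[[0,0,0],[0,0,0],-1],[[0,0,0],[0,0,0],-1]]'
python3 -m pendant '[[[0,0,-0.1],[0,0,0],-1],[[0,0,-0.1],[0,0,0],-1],[[0,0,-0.1],[0,0,0],-1],[[0,0,-0.1],[0,0,0],-1],[[0,0,0],[0,0,0],-1],[[0,0,0],[0,0,0],-1],[[0,0,0],[0,0,0],-1],[[0,0,0],[0,0,0],-1],[[0,0,0],[0,0,0],-1],[[0,0,0],[0,0,0],-1]]'
python3 f.py
python3 -m pendant '[[[0,0,0.1],[0,0,0],-1],[[0,0,0.1],[0,0,0],-1],[[0,0,0.2],[0,0,0],-1],[[0,0,0.4],[0,0,0],-1],[[0,0,0.6],[0,0,0],-1],[[0,0,0],[0,0,0],-1],[[0,0,0],[0,0,0],-1],[[0,0,0],[0,0,0],-1],[[0,0,0],[0,0,0],-1],[[0,0,0],[0,0,0],-1]]'
python3 f.py
```

```text
time: 10.08
tool_pos: [615.2, -230.4, 81.0]
tcp_rot: [3.141, 0.0, 1.571]
contact_force: [0.4, -0.9, -0.6]
grip_width: 0.8
finger_force: 0.0
time: 10.92
tool_pos: [615.5, -230.6, 69.8]
tcp_rot: [3.14, 0.001, 1.571]
contact_force: [-1.5, 1.5, 7.9]
grip_width: 0.7
finger_force: 3.9
[  -0.94    0.86    8.12  615.52 -230.6    69.81] 0.51
time: 12.15
tool_pos: [614.5, -230.2, 109.7]
tcp_rot: [-3.14, -0.001, 1.571]
contact_force: [-0.0, 0.2, 0.4]
grip_width: 0.3
finger_force: 0.0
[-7.0000e-02  2.3000e-01 -7.0000e-02  6.1485e+02 -2.3030e+02  1.1027e+02] 0.55
```

Forces at about 10 mm: left 3.5 N, middle 9.8 N, right 8.1 N, so the left nest is soft. Moving to its tag at (466, 249).

```bash
python3 -m pendant '[[[-0.248,0.8,0.1],[0,0,0],-1],[[-0.248,0.8,0.1],[0,0,0],-1],[[-0.248,0.8,0.1],[0,0,0],-1],[[-0.248,0.8,0],[0,0,0],-1],[[-0.248,0.8,0],[0,0,0],-1],[[-0.248,0.8,0],[0,0,0],-1],[[-0.248,0.8,0],[0,0,0],-1],[[-0.248,0.8,0],[0,0,0],-1],[[-0.248,0.8,0],[0,0,0],-1],[[-0.248,0.8,0],[0,0,0],-1]]'
python3 -m pendant '[[[-0.248,0.8,0],[0,0,0],-1],[[-0.248,0.8,0],[0,0,0],-1],[[-0.248,0.8,0],[0,0,0],-1],[[-0.248,0.8,0],[0,0,0],-1],[[-0.248,0.8,0],[0,0,0],-1],[[-0.248,0.8,0],[0,0,0],-1],[[-0.248,0.8,0],[0,0,0],-1],[[-0.248,0.8,0],[0,0,0],-1],[[-0.248,0.8,0],[0,0,0],-1],[[-0.248,0.8,0],[0,0,0],-1]]'
python3 -m pendant '[[[0,0,0],[0,0,0],-1],[[0,0,0],[0,0,0],-1],[[0,0,-0.2],[0,0,0],-1],[[0,0,-0.2],[0,0,0],-1],[[0,0,0],[0,0,0],-1],[[0,0,0],[0,0,0],-1],[[0,0,0],[0,0,0],-1],[[0,0,0],[0,0,0],-1],[[0,0,0],[0,0,0],-1],[[0,0,0],[0,0,0],-1]]'
python3 - <<'E'
from h import *
i=bot.capture("side")[140:260,180:340];print(bot.get_obs()["tool_pos"])
cv2.imwrite("pics/w2.png",cv2.resize(i,None,fx=4,fy=4,interpolation=2))
E
```

```text
time: 13.38
tool_pos: [540.2, 10.7, 119.9]
tcp_rot: [3.141, 0.0, 1.571]
contact_force: [-0.0, 0.7, -0.7]
grip_width: 0.2
finger_force: 0.0
time: 14.22
tool_pos: [465.8, 250.8, 119.9]
tcp_rot: [3.141, -0.0, 1.571]
contact_force: [0.3, -0.3, -1.1]
grip_width: -0.0
finger_force: 0.0
time: 15.05
tool_pos: [466.4, 249.6, 107.9]
tcp_rot: [3.141, -0.0, 1.571]
contact_force: [-0.4, 0.8, 0.5]
grip_width: 0.5
finger_force: 0.0
[466.31854006 249.60850848 107.86070534]
```

View pics/w2.png

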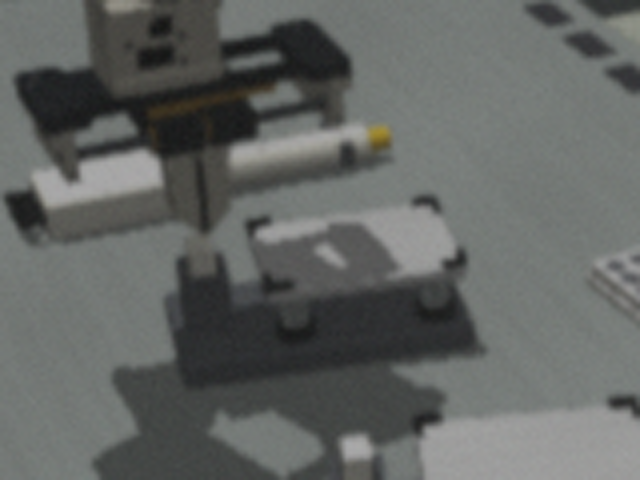

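The fingertips (crop about (203,225)) are right over the white tag (200,255). Pushing down to the stop.

```bash
python3 -m pendant '[[[0,0,-0.2],[0,0,0],-1],[[0,0,-0.1],[0,0,0],-1],[[0,0,-0.1],[0,0,0],-1],[[0,0,-0.1],[0,0,0],-1],[[0,0,-0.1],[0,0,0],-1],[[0,0,-0.1],[0,0,0],-1],[[0,0,-0.1],[0,0,0],-1],[[0,0,0],[0,0,0],-1],[[0,0,0],[0,0,0],-1],[[0,0,0],[0,0,0],-1]]'
python3 -m pendant '[[[0,0,-0.05],[0,0,0],-1],[[0,0,-0.05],[0,0,0],-1],[[0,0,0],[0,0,0],-1],[[0,0,0],[0,0,0],-1],[[0,0,0],[0,0,0],-1],[[0,0,0],[0,0,0],-1],[[0,0,0],[0,0,0],-1],[[0,0,0],[0,0,0],-1],[[0,0,0],[0,0,0],-1],[[0,0,0],[0,0,0],-1]]'
```

```text
time: 15.93
tool_pos: [466.3, 249.6, 83.6]
tcp_rot: [3.141, 0.0, 1.571]
contact_force: [0.1, -0.3, 0.2]
grip_width: 0.3
finger_force: 0.0
time: 16.77
tool_pos: [466.6, 249.8, 82.2]
tcp_rot: [3.14, -0.001, 1.571]
contact_force: [-2.9, -0.7, 12.5]
grip_width: 0.5
finger_force: 6.1
```

```bash
python3 -m pendant '[[[0,0,-0.04],[0,0,0],-1],[[0,0,0],[0,0,0],-1],[[0,0,0],[0,0,0],-1],[[0,0,0],[0,0,0],-1],[[0,0,0],[0,0,0],-1],[[0,0,0],[0,0,0],-1],[[0,0,0],[0,0,0],-1],[[0,0,0],[0,0,0],-1],[[0,0,0],[0,0,0],-1],[[0,0,0],[0,0,0],-1]]'
python3 -m pendant '[[[0,0,0.1],[0,0,0],-1],[[0,0,0.2],[0,0,0],-1],[[0,0,0.5],[0,0,0],-1],[[0,0,0.8],[0,0,0],-1],[[0,0,0.8],[0,0,0],-1],[[0,0,0.8],[0,0,0],-1],[[0,0,0.8],[0,0,0],-1],[[0,0,0],[0,0,0],-1],[[0,0,0],[0,0,0],-1],[[0,0,0],[0,0,0],-1]]'
python3 - <<'E'
from h import *
i=bot.capture("side")[180:360,210:435]
cv2.imwrite("pics/w3.png",cv2.resize(i,None,fx=3,fy=3,interpolation=2))
E
```

```text
time: 17.6
tool_pos: [466.7, 249.8, 82.0]
tcp_rot: [3.139, -0.001, 1.571]
contact_force: [-5.7, -2.8, 21.9]
grip_width: 0.7
finger_force: 10.7
time: 18.43
tool_pos: [465.8, 249.5, 198.9]
tcp_rot: [-3.141, 0.0, 1.571]
contact_force: [0.0, 0.3, -0.7]
grip_width: 0.3
finger_force: 0.0
```

View pics/w3.png

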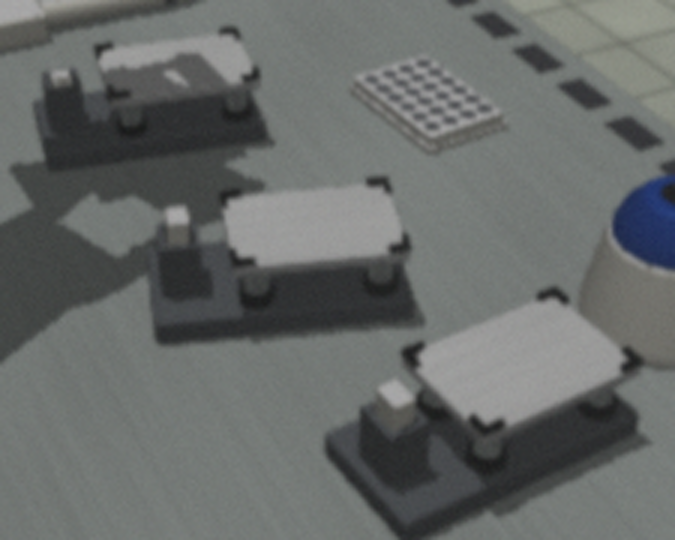

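The left tag is down, flush near its guide at crop (61,78). The other two are still up at (177,212) and (396,392), and no nest has moved. I'm handing in.

```bash
python3 -c "
from plant import bot
print(bot.close_job())"
```

```text
the job is handed in; nothing more can be done
None
```

The left nest is the soft one (3.5 N at about 10 mm, against 9.8 N middle and 8.1 N right); I pressed all three in order left to right, pushed its tag down to the stop, left the other two tags up, and handed the job in.

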